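Hold a painted wheel centre cap on the coating gauge

ROBOT

A 6-joint arm with a two-finger parallel gripper is mounted at the origin on the work surface. World frame = base frame: x ahead of the robot, y to its left, z up, the work surface at z = 0. Lengths are in m, angles in rad, forces in N, time in s.
With the tool pointing down it reaches from about 0.35 to 0.975 m from the base axis. Payload 7.1 kg.
Tool frame: the origin (TCP) lies midway between the tips of the shut fingers; the grasp point (between the pads) lies 19 mm behind it; z points along the fingers, y is the line along which they close (so a half turn about z gives the same grasp; the last joint's range is limited). The gripper opens to 88 mm and grips with 3 to 60 N. Pads are 20 mm wide; open, the fingers measure 115 mm over their backs; the gripper's body (75 mm by 178 mm) begins 61 mm behind the grasp point.
Start: joints at [1.175, 0.423, 1.63, -0, 1.089, -0.019], TCP at [0.23, 0.581, 0.223] pointing down, gripper open.
Joint ranges: [-3, 3], [-0.9, 2.11], [0.09, 2.58], [-1.31, 4.45], [0.11, 2.69], [-2.54, 2.54]. Speed limits (rad/s): [2.39, 2.39, 3.01, 3.14, 3.14, 3.14].

INTERFACE

Orientations are given as a unit quaternion [w, x, y, z].
In Python, from station import move_pose, movel, movej, command_gripper, wait, inverse_kinematics, read_camera, camera_info, MotionError, job_done, get_time, get_joint_pos, get_qvel, get_effort, get_tcp_pos, get_ee_rot, get_ft_force, get_ft_torque, get_grip_width, get_finger_force gives the robot as it stands. Calls block until the motion is done:
- move_pose(position, orientation): joint-space move of the TCP to a pose.
- movel(position, frame=None, v=0.15, until_force=None): straight line of the TCP; frame=None keeps the orientation; v is the mean speed in m/s. With until_force (N) it stops when the force on the tool has changed by that much, and returns True; else False.
- movej(angles): joint-space move.
- command_gripper(opening): opening from 0.0 (shut) to 1.0 (fully open); the grip force is fixed at half the most; returns when the fingers have stopped.
- wait(seconds).
- inverse_kinematics(position, orientation): joint angles nearest the present ones, or None.
- read_camera(name): name is "scene" or "side" or "wrist"; returns the picture (384x512x3 uint8, red, green, blue); there is no depth.
- camera_info(name): a dict with "intrinsics" (3x3 intrinsics, pixels), "dist" ([k1, k2, p1, p2, k3] as OpenCV has them; the pictures are not rectified), "T" (4x4, takes a point from camera to world coordinates); the wrist camera has in their place "tool_from_camera" (4x4, takes a point from camera to tool coordinates, whose origin is the TCP and whose axes are the flange's). Camera axes: x right, y up, looking along -z (the intrinsics and any distortion apply to the point x, -y, -z); pixel columns grow to the right and rows downward; lengths in m; the calibration is good to about 2 mm. A picture is of the moment at which its call begins: read the wrist's pose just before it. camera_info takes no time and is no camera call.
A pose or a line that the arm cannot do raises MotionError and nothing moves.
- job_done(): hands the job in; it is judged then, once.
Readings, each from a call of its own:
- get_time(): time.
- get_joint_pos(): joint angles.
- get_qvel(): joint speeds.
- get_effort(): joint torques, N m.
- get_tcp_pos(): TCP position.
- get_ee_rot(): TCP orientation.
- get_ft_force(): force on the tool from outside, world axes, zero at the start.
- get_ft_torque(): the same for the moment, N m.
- get_grip_width(): opening from 0.0 (shut) to 1.0 (fully open).
- get_finger_force(): force on a finger pad.
Only numpy, scipy, OpenCV 4.12 (cv2) and the standard library are available. Lean on these libraries where they do the work, as an engineer would, in place of code of your own. Each camera call takes 0.05 s, during which the arm holds its last target. There are 200 camera calls.

TASK

Switch the bench coating gauge on by flipping its orange toggle over to the far side, then take the black wheel centre cap off the cork pad and press its painted face, level and centred, down onto the gauge's sprung white probe until the face meets the brass stop collar all round. Finish while still holding the cap pressed lightly but surely against the collar - do not let go - because the spring would lift it again; do not crush it (well under 60 N), and leave the silver cap, tape roll and sanding block where they are.

Things in the scene. Friction and masses are not known exactly. Their poses are not given: they have to be found in the camera images.
- gauge: Bench coating gauge, fixed to the table: dark base plate 120 x 220 x 15 mm (x, y, z), origin at the centre of its underside. At y = +60 mm a blue console 110 x 90 mm whose top is 60 mm above the table carries the toggle; at y = -60 mm a grey column of 60 mm diameter up to z = 50 mm carries the brass stop collar. Its +x points to the console's far side; stands at up to 0.4 rad of yaw, left or right of the middle.
- toggle (a joint): Orange-tipped toggle switch of the gauge, rad. 0 = off: the stick leans 0.5 rad towards the gauge's -x; 1.0 = on: it leans 0.5 rad towards the gauge's +x. It drops to either end from the upright middle at 0.5 and rests there; about 1 N at the tip moves it. It drops back to off if not pushed past the middle.
- toggle_hinge (a point): Pivot of the toggle, on the console's top, 60 mm above the table. The stick is 58 mm long from here, 10 mm thick; its upper 24 mm is an orange grip of 18 mm diameter. Axes parallel to the gauge's; it swings in the gauge's x-z plane.
- stop_top (a point): Centre of the flat top of the brass stop collar (outside diameter 48 mm, bore 18 mm), the hard stop, 70 mm above the table.
- probe (a joint): Travel of the white sprung probe in the collar's bore, m. 0 = up, tip 9 mm above the collar; about 0.009 = pushed down level with the collar's top. The spring gives 3 N at the start and 7.5 N when the tip is level with the collar.
- probe_tip (a point): Tip of the white probe, 12 mm in diameter, 8 mm across at its end; 79 mm above the table when up.
- pad: Plywood pad with cork top, 120 x 210 mm, top 30 mm above the table, fixed; origin at the centre of its underside. The two caps stand on it in a row along its y axis, about 100 mm apart, either one on either side.
- black_cap_center (a point): Black wheel centre cap, 63 to 127 g, standing painted face down, 38 mm high; this point is its centre, 19 mm above its face. The face flange below is 56 mm in diameter and 8 mm thick; above it a round neck 44 mm in diameter and 30 mm high, to be gripped from above. z points up along its axis.
- black_cap_face (a point): Centre of the black cap's painted underside.
- silver_cap_center (a point): Silver cap of the same shape and size, a bystander; its centre.
- tape_roll_mid (a point): Yellow roll of masking tape lying flat, 90 mm in diameter, 25 mm high, a bystander beyond the work; its centre.
- sanding_block_mid (a point): Wooden sanding block with dark rubber sole, 60 x 100 x 30 mm, a bystander nearer the robot; its centre.
Not all that is in view belongs to the job. Leave any purple look-alike of the part that bears black_cap_center alone.

How it is judged:
On the way, in this order (a step that is already met when the one before it is completed fails the run):
1. the toggle is flipped over to on (value of joint toggle above 0.9 rad), for 0.2 s.
2. the black cap's face is pressed down on the brass collar, the probe pushed in (value of joint probe above 0.007 m and contact force between black_cap and stop above 1 N and horizontal distance between black_cap_face and stop_top below 0.008 m), for 0.3 s.
At the end, for the whole second after the job is handed in: The toggle is on (above 0.9 rad); the black cap is still held by the fingers, at rest, face down (within 0.08 rad of level), centred within 8 mm on the stop collar and less than 2 mm above its top, bearing on it with 1 to 60 N, the probe pushed in by more than 7 mm (all of step 2 and value of joint toggle above 0.9 rad and contact force between black_cap and stop below 60 N and z of black_cap_face in the frame of stop_top below 0.002 m and angle between black_cap_face's own z axis and vertical below 0.08 rad and contact force between the fingers and black_cap above 1 N and linear speed of black_cap below 0.02 m/s); the arm keeps its last pose, push and grip.
It fails at once if the cap is crushed against the collar with more than 60 N (contact force between black_cap and stop above 60 N).
It fails at once if the silver cap is moved by more than 25 mm (distance of silver_cap_center from where it was at the start of the episode above 0.025 m).
It fails at once if the tape roll is moved by more than 25 mm (distance of tape_roll_mid from where it was at the start of the episode above 0.025 m).
It fails at once if the sanding block is moved by more than 25 mm (distance of sanding_block_mid from where it was at the start of the episode above 0.025 m).
It also fails if it takes over 58 s, if anything falls off the work surface, if the arm or the gripper's body presses on something with over 40 N, if the wrist force passes 120 N, or if a joint passes its speed limit or range.

## Working session

There is one attempt and no reset: what is moved stays moved. The work goes in short steps, each a Python script; the robot and the scene stay as the last script left them, time stands still between calls to the robot, and variables do not carry over. Pictures are saved under pics/ and viewed, at most 10 in all, crops included, and the job is handed in when it is done.

```bash
mkdir -p pics
cat > h.py <<'E'
import numpy as np, cv2
from station import *
def snap(n,f):
    im=read_camera(n); cv2.imwrite(f,im[:,:,::-1]); return im
def ray(n,uv,T=None):
    c=camera_info(n); K=np.array(c["intrinsics"],float)
    T=np.array(c["T"]) if T is None else T
    p=cv2.undistortPoints(np.array(uv,float).reshape(-1,1,2),K,np.array(c["dist"],float)).reshape(-1,2)
    d=np.c_[p[:,0],-p[:,1],-np.ones(len(p))]@T[:3,:3].T
    return T[:3,3],d
def plane(n,uv,z,T=None):
    o,d=ray(n,uv,T); return o+d*((z-o[2])/d[:,2])[:,None]
def R(q):
    from scipy.spatial.transform import Rotation as Ro
    return Ro.from_quat(np.r_[q[1:],q[0]]).as_matrix()
def wristT():
    T=np.eye(4); T[:3,:3]=R(np.array(get_ee_rot())); T[:3,3]=get_tcp_pos()
    return T@np.array(camera_info("wrist")["tool_from_camera"])
E
python3 - <<'E'
from h import *
a=snap("scene","pics/a.png");b=snap("side","pics/b.png")
print(camera_info("scene"),camera_info("side"),get_ee_rot(),get_time(),camera_info("wrist"))
E
```

```text
{'intrinsics': array([[351.70880365,   0.        , 251.79920854],
       [  0.        , 351.70880365, 186.04005748],
       [  0.        ,   0.        ,   1.        ]]), 'dist': array([-0.04100994,  0.        ,  0.        ,  0.        ,  0.        ]), 'T': array([[-0.3170192 , -0.55604956,  0.76831486,  1.12535363],
       [ 0.94832038, -0.17415679,  0.26525058,  0.2656189 ],
       [-0.01368522,  0.81269816,  0.58252417,  0.51504373],
       [ 0.        ,  0.        ,  0.        ,  1.        ]])} {'intrinsics': array([[465.45469881,   0.        , 257.5331382 ],
       [  0.        , 465.45469881, 192.50646942],
       [  0.        ,   0.        ,   1.        ]]), 'dist': array([-0.1217474,  0.       ,  0.       ,  0.       ,  0.       ]), 'T': array([[ 0.99983258, -0.0047083 , -0.01768189,  0.54479451],
       [-0.00852091,  0.73535476, -0.67762878, -0.61176896],
       [ 0.01619294,  0.677666  ,  0.73519153,  0.79328639],
       [ 0.        ,  0.        ,  0.        ,  1.        ]])} [-1.42638553e-04  1.87278795e-01  9.82306552e-01 -6.86531004e-04] 0.1 {'intrinsics': array([[300.8510796 ,   0.        , 258.45583185],
       [  0.        , 300.8510796 , 197.1625485 ],
       [  0.        ,   0.        ,   1.        ]]), 'dist': array([-0.00272731,  0.        ,  0.        ,  0.        ,  0.        ]), 'tool_from_camera': array([[-1.40729691e-03,  9.59137735e-01,  2.82936079e-01,
         7.78721890e-02],
       [ 9.99998053e-01,  1.74125570e-03, -9.28866618e-04,
         1.35894665e-04],
       [-1.38357509e-03,  2.82934221e-01, -9.59138318e-01,
        -1.62454811e-01],
       [ 0.00000000e+00,  0.00000000e+00,  0.00000000e+00,
         1.00000000e+00]])}
```

View pics/a.png

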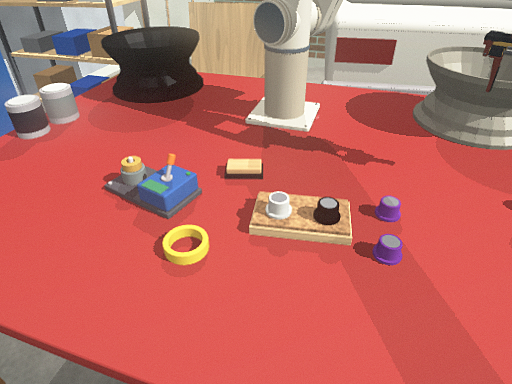

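View pics/b.png

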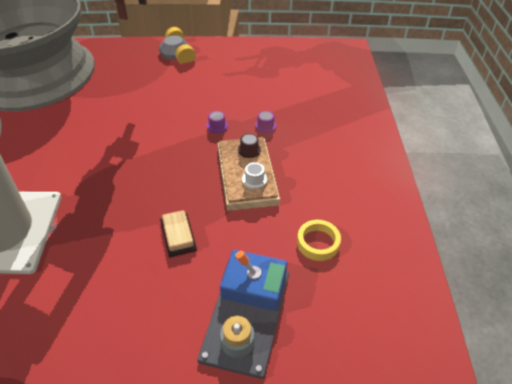

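The side view shows the toggle tip at (242,257), its hinge at (255,272), the brass collar at (236,328) and the black cap at (249,144). The silver cap is at (254,175). The toggle leans towards the robot, so it is off. I'll compute coarse positions, then look from above with the wrist camera.

Run:
```python
from h import *
c=plane("side",[(236,327)],.07)[0];hh=plane("side",[(255,273)],.06)[0];k=plane("side",[(249,140)],.068)[0];s=plane("side",[(254,170)],.068)[0]
print(c,hh,k,s,plane("scene",[(131,162),(327,203)],.07))
m=(c+hh)/2
q=[0,0,1,0] # z down
for yaw in (0,np.pi/2,-np.pi/2,np.pi):
    from scipy.spatial.transform import Rotation as Ro
    r=Ro.from_euler('z',yaw)*Ro.from_quat([0,1,0,0]); x,y,z,w=r.as_quat()
    t=[m[0],m[1],.35]; off=r.as_matrix()[:,0]*.1
    print(yaw,[w,x,y,z],inverse_kinematics(t-off,[w,x,y,z]))
```

```text
[ 0.52334396 -0.25297301  0.07      ] [ 0.5560037  -0.13887255  0.06      ] [0.5434635  0.22573501 0.068     ] [0.55497636 0.12458845 0.068     ] [[ 0.53100683 -0.24987411  0.07      ]
 [ 0.54877309  0.22738634  0.07      ]]
0 [np.float64(0.0), np.float64(0.0), np.float64(1.0), np.float64(0.0)] [-3.15001765e-01  3.82461956e-01  1.39460777e+00 -4.44089210e-16
  1.36452292e+00 -1.88579809e+00]
1.5707963267948966 [np.float64(0.0), np.float64(-0.7071067811865475), np.float64(0.7071067811865476), np.float64(0.0)] None
-1.5707963267948966 [np.float64(0.0), np.float64(0.7071067811865475), np.float64(0.7071067811865476), np.float64(0.0)] [-5.20900687e-01  2.94161135e-01  1.51912830e+00 -4.44089210e-16
  1.32830322e+00 -5.20900687e-01]
3.141592653589793 [np.float64(0.0), np.float64(-1.0), np.float64(6.123233995736766e-17), np.float64(0.0)] [-4.43921287e-01  7.01368139e-02  1.79416411e+00 -4.44089210e-16
  1.27729173e+00  1.12687504e+00]
```

Run:
```python
from h import *
move_pose([.56,-.19,.32],[0,1,0,0])
T=wristT(); np.save("Tg.npy",T); snap("wrist","pics/w1.png"); print(get_tcp_pos(),get_time())
```

```text
[ 0.5602017  -0.18931021  0.31988247] 3.1167
```

View pics/w1.png

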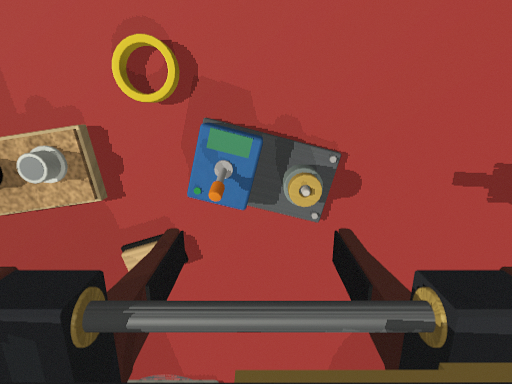

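The wrist view shows the collar at about (304,188), the toggle hinge at (224,169), its orange tip at (216,190), and the blue console at the left end of the base. I'll measure the collar and console with colour masks.

Run:
```python
from h import *
T=np.load("Tg.npy")
im=cv2.imread("pics/w1.png"); h=cv2.cvtColor(im,cv2.COLOR_BGR2HSV)
def big(m,box):
    x0,y0,x1,y1=box; M=np.zeros_like(m); M[y0:y1,x0:x1]=m[y0:y1,x0:x1]
    c,_=cv2.findContours(M,0,cv2.CHAIN_APPROX_NONE); return cv2.convexHull(max(c,key=cv2.contourArea))
br=big(cv2.inRange(h,(15,90,90),(32,255,255)),(275,160,330,215))
p=plane("wrist",br.reshape(-1,2),.07,T)[:,:2].astype(np.float32)
print("collar px",cv2.boundingRect(br),"circ",cv2.minEnclosingCircle(p), "side circ")
og=big(cv2.inRange(h,(5,150,120),(16,255,255)),(200,170,235,210))
print("tip px",cv2.boundingRect(og),plane("wrist",[og.reshape(-1,2).mean(0)],.1,T))
bl=big(cv2.inRange(h,(95,90,40),(125,255,255)),(170,110,280,220))
p=plane("wrist",bl.reshape(-1,2),.06,T)[:,:2].astype(np.float32)
print("console rect",cv2.minAreaRect(p), cv2.boxPoints(cv2.minAreaRect(p)))
print("hinge px",plane("wrist",[(224,169)],.062,T))
# side collar
im=cv2.imread("pics/b.png"); h=cv2.cvtColor(im,cv2.COLOR_BGR2HSV)
br=big(cv2.inRange(h,(12,90,90),(32,255,255)),(215,305,260,350)); print("side",cv2.boundingRect(br),cv2.minEnclosingCircle(plane("side",br.reshape(-1,2),.07)[:,:2].astype(np.float32)))
```

```text
collar px (288, 172, 34, 35) circ ((0.5281556248664856, -0.2538473308086395), 0.025712035596370697) side circ
tip px (209, 181, 15, 20) [[ 0.53609576 -0.13282711  0.1       ]]
console rect ((0.5582125186920166, -0.13952186703681946), (0.08892504870891571, 0.11136391013860703), 75.56019592285156) [[ 0.49320227 -0.16869482]
 [ 0.6010482  -0.19646484]
 [ 0.62322277 -0.11034891]
 [ 0.51537687 -0.0825789 ]]
hinge px [[ 0.55573465 -0.13958118  0.062     ]]
side (223, 315, 28, 31) ((0.5247269868850708, -0.25804057717323303), 0.027684645727276802)
```

```bash
cat >> h.py <<'E'
from scipy.spatial.transform import Rotation as Ro
def down(yaw):
    x,y,z,w=(Ro.from_euler('z',yaw)*Ro.from_quat([1,0,0,0])).as_quat(); return [w,x,y,z]
YAW=-.252; gx=np.array([np.cos(YAW),np.sin(YAW),0]); H=np.array([.5575,-.139,0.])
E
python3 - <<'E'
from h import *
q=down(YAW)
command_gripper(0.)
Z=np.array([0,0,1.])
move_pose(H-.08*gx+.16*Z,q)
movel(H-.08*gx+.091*Z)
print(movel(H+.0*gx+.091*Z,v=.06),get_ft_force(),get_tcp_pos(),get_time())
movel(H-.03*gx+.10*Z); movel(H-.03*gx+.2*Z,v=.25)
command_gripper(1.)
move_pose([.545,.19,.30],[0,1,0,0])
T=wristT(); np.save("Tc.npy",T); snap("wrist","pics/w2.png"); b=read_camera("side")
cv2.imwrite("pics/w2s.png",np.hstack([cv2.imread("pics/w2.png"),cv2.resize(b[220:360,190:310,::-1],(282,384)[::1])[:, :282]]))
print(get_tcp_pos(),get_time())
E
```

```text
False [-8.56696113  1.20624532  5.85210193] [ 0.55451408 -0.13823996  0.09040792] 7.3417
[0.54503935 0.18869256 0.29943551] 11.0
```

View pics/w2s.png

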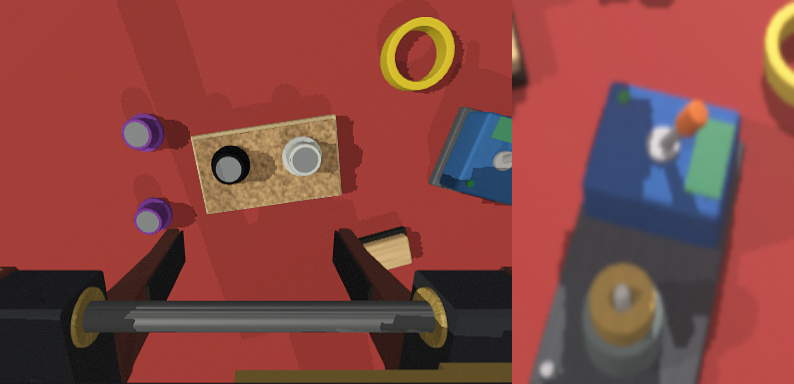

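The toggle now leans to the far side, so it is on. The black cap is at about (230,165), with its grey top at (228,169) and the silver cap to its right. I'll measure it, then grip it across the row so the fingers stay clear of the silver cap.

Run:
```python
from h import *
T=np.load("Tc.npy")
im=cv2.imread("pics/w2.png"); h=cv2.cvtColor(im,cv2.COLOR_BGR2HSV)
M=np.zeros(h.shape[:2],np.uint8)
g=cv2.inRange(h,(0,0,80),(180,50,200)); M[150:190,208:252]=g[150:190,208:252]
c=max(cv2.findContours(M,0,1)[0],key=cv2.contourArea); print("grey",cv2.boundingRect(c),cv2.minEnclosingCircle(plane("wrist",c.reshape(-1,2),.068,T)[:,:2].astype(np.float32)))
M[:]=0; k=cv2.inRange(h,(0,0,0),(180,255,45))|g; M[140:192,205:256]=k[140:192,205:256]
M=cv2.morphologyEx(M,cv2.MORPH_OPEN,np.ones((5,5)))
c=max(cv2.findContours(M,0,1)[0],key=cv2.contourArea); print("black",cv2.boundingRect(c),cv2.minEnclosingCircle(plane("wrist",c.reshape(-1,2),.038,T)[:,:2].astype(np.float32)))
b=cv2.imread("pics/b.png"); hb=cv2.cvtColor(b,cv2.COLOR_BGR2HSV)
M=np.zeros(h.shape[:2],np.uint8); M[130:150,236:262]=cv2.inRange(hb,(0,0,80),(180,60,220))[130:150,236:262]
c=max(cv2.findContours(M,0,1)[0],key=cv2.contourArea); print("side",cv2.boundingRect(c),cv2.minEnclosingCircle(plane("side",c.reshape(-1,2),.068)[:,:2].astype(np.float32)))
for y in (np.pi/2,-np.pi/2):
  for p in ([.545,.226,.042],[.528,-.254,.08]): print(y,p,inverse_kinematics(p,down(y)))
```

```text
grey (216, 157, 25, 25) ((0.5454006791114807, 0.23017896711826324), 0.01733003370463848)
black (212, 146, 38, 38) ((0.5451802611351013, 0.22937272489070892), 0.02816462330520153)
side (241, 134, 17, 11) ((0.5437288880348206, 0.22919213771820068), 0.020008675754070282)
1.5707963267948966 [0.545, 0.226, 0.042] [ 3.72925376e-01  6.26777520e-01  1.79930612e+00 -4.44089210e-16
  7.15509017e-01  3.72925376e-01]
1.5707963267948966 [0.528, -0.254, 0.08] [-4.68693022e-01  5.61817213e-01  1.80003740e+00 -4.44089210e-16
  7.79738038e-01 -4.68693022e-01]
-1.5707963267948966 [0.545, 0.226, 0.042] None
-1.5707963267948966 [0.528, -0.254, 0.08] None
```

Run:
```python
from h import *
q=down(np.pi/2); x,y=.545,.2295
move_pose([x,y,.14],q)
e=np.array(get_tcp_pos())-[x,y,.14]; print(e)
movel([x-e[0],y-e[1],.043],v=.1); print(get_tcp_pos(),get_ft_force())
command_gripper(0.); print(get_grip_width(),get_finger_force(),get_tcp_pos())
movel([x,y,.18],v=.15); print(get_grip_width(),get_finger_force(),get_ft_force(),get_time())
move_pose([.528,-.254,.18],q)
T=wristT(); np.save("Tp.npy",T); snap("wrist","pics/w3.png"); b=snap("side","pics/w3s.png")
cv2.imwrite("pics/w3b.png",np.hstack([cv2.resize(cv2.imread("pics/w3.png"),(400,300)),cv2.resize(b[130:370,150:350,::-1],(250,300))]))
print(get_tcp_pos(),get_time())
```

```text
[ 0.0004206  -0.00026262  0.00028611]
[0.54507384 0.22993488 0.04355859] [ 0.36104774 -0.45770517 -0.21591963]
0.49390360747059375 30.000080466270447 [0.54462118 0.22978689 0.04301412]
0.48598816998527933 29.999822974205017 [-0.09411656  0.3566118  -1.62374668] 15.3
[ 0.5284589  -0.25303695  0.18001927] 17.1667
```

View pics/w3b.png

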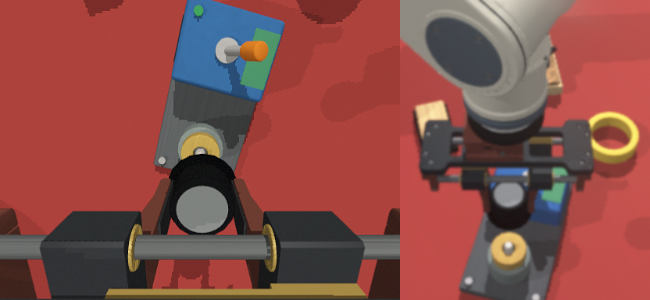

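The cap is held with its grey top visible in front of the gripper, the toggle is still on, and the collar and probe sit just ahead of the cap. I'll check the cap's offset in the hand, then press down slowly until the force stop triggers.

Run:
```python
from h import *
T=np.load("Tp.npy"); im=cv2.imread("pics/w3.png"); h=cv2.cvtColor(im,cv2.COLOR_BGR2HSV)
M=np.zeros(h.shape[:2],np.uint8); M[225:302,215:305]=cv2.inRange(h,(0,0,80),(180,50,200))[225:302,215:305]
c=max(cv2.findContours(M,0,1)[0],key=cv2.contourArea)
t=np.array(get_tcp_pos())
C,r=cv2.minEnclosingCircle(plane("wrist",c.reshape(-1,2),t[2]+.025,T)[:,:2].astype(np.float32)); d=np.array(C)-t[:2]; print("cap-tcp",d,r,cv2.boundingRect(c))
x,y=.528,-.2545
f0=np.array(get_ft_force())
if abs(d).max()<.008:
    y-=d[1]/2
    e=t[:2]-[.528,-.254]
    movel([x-e[0],y-e[1],.10],v=.1); print(get_tcp_pos())
    print(movel([x-e[0],y-e[1],.078],v=.012,until_force=18)); wait(.4)
    print(get_tcp_pos(),get_ft_force()-f0,get_ft_torque(),get_ee_rot(),get_finger_force(),get_time())
```

```text
cap-tcp [-0.00037665 -0.00057513] 0.017260493710637093 (225, 238, 67, 60)
[ 0.52797015 -0.25535015  0.10047285]
True
[ 0.52759922 -0.25521716  0.08316113] [ 0.07113691 -0.17765321  7.36346535] [-0.03765577  0.24030819  0.01125034] [-2.90709995e-05  7.07104062e-01  7.07109500e-01 -2.29118348e-05] 30.00110238790512 19.85
```

Run:
```python
from h import *
t=np.array(get_tcp_pos())
for k in range(1,6):
    s=movel([t[0],t[1],t[2]-.001*k],v=.005,until_force=15); wait(.3)
    f=get_ft_force()[2]+1.6; print(k,s,f,get_tcp_pos(),get_time())
    if f>18: break
wait(.5)
b=read_camera("side"); w=read_camera("wrist")
cv2.imwrite("pics/e.png",np.hstack([cv2.resize(w[:,:,::-1],(400,300)),cv2.resize(b[220:370,180:300,::-1],(300,300))]))
print(get_ft_force(),get_ft_torque(),get_finger_force(),get_ee_rot())
```

```text
1 False 12.151496507459202 [ 0.52758124 -0.25521662  0.08300377] 20.4583
2 False 22.293623896409425 [ 0.52763283 -0.25522397  0.08295483] 21.1083
[-6.22431778  2.48129739 21.29000504] [ 0.48162437  1.15481605 -0.04264506] 30.003615617752075 [-5.38172405e-04  7.07106700e-01  7.07106631e-01 -1.92944127e-04]
```

View pics/e.png

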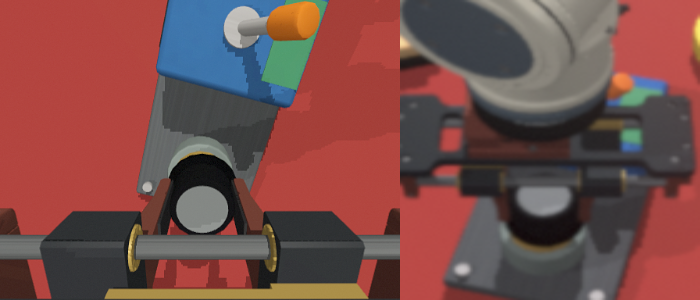

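The cap sits on the collar, which shows as a thin brass rim around it. The total push is about 22 N against a stiff stop, the tool is level, and the toggle is still on.

```bash
python3 -c "
from h import *
print(get_ft_force(),get_tcp_pos());print(job_done())"
```

```text
[-6.22431778  2.48129739 21.29000504] [ 0.52760276 -0.2552179   0.08293719]
the job is handed in; nothing more can be done
None
```

I handed the job in at about 21 s of the 58 s limit, with the toggle flipped on and the black cap held level and centred on the brass collar, pushing down with about 22 N in total (about 15 N of it on the collar); no verdict came back.

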